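# Set the running clearance of a pipe-clip gauge

## Task

Slide the blue setting bar fully home into the channel of the clip gauge, under the brass foot. Then wind the red-handled crank clockwise (seen from above) until the screw bottoms, gently and without forcing it past its stop, and back it off a quarter of a turn so that the bar is just free. Leave the bar in the gauge, let go, and do not disturb the other parts on the bench.

Things in the scene. Friction and masses are not known exactly. Their poses are not given: they have to be found in the camera images.
- gauge: Grey clip gauge fixed to the bench. Origin on the screw axis at bench level, z up. Base plate x -65 to 65, y -155 to 70, its top 12 mm above the bench. A bridge spans the channel over the screw: posts |x| 32 to 52, |y| up to 22, beam underside 74, top 90 mm above the bench. The bar goes in from the -y end, along +y.
- channel_mouth (a point): Start of the straight channel, on the base plate, at gauge (0, -68, 12). The channel runs along gauge y to the end stop between two steel rails 8 mm high, 36 mm apart inside. Flared guides before it reach out to y = -95, where they are about 58 mm apart inside. Same axes as the gauge.
- channel_end (a point): Middle of the steel end stop's face at the channel's far end, at gauge (0, 21, 18). The bar's head rests against it when home. Same axes as the gauge.
- screw_top (a point): On the screw axis, 108 mm above the bench, level with the top of the crank arm. The crank turns about the vertical here with about 2 N at its handle. Clockwise lowers the foot until the screw bottoms and the crank stops dead, 0.6 to 0.95 turn from the start, differing each time: felt, not seen. 6 to 10 N at the handle shows the stop; about 22 N forces it and spoils the setting.
- crank_grip (a point): Middle of the crank handle: a red upright round sleeve, diameter 18, 42 tall (110 to 152 mm above the bench), 50 mm from the screw axis; this point is 132 mm above the bench. The sleeve spins freely on its pin, so it can be held and led round a circle without turning the hand.
- foot_face (a point): Centre of the underside of the brass foot (diameter 22) on the screw axis. It rises and falls with the screw, 5 mm per turn; 24.3 mm above the bench when bottomed, 3 to 5 mm higher at the start.
- bar: Blue plastic setting bar, 175 x 30 x 12 mm (its x, y, z), about 100 g, flat on the bench. Origin in its underside, 95 mm from the square tail end. x points to its head, a half-round end that goes in first (tip x = 80). Near the tail stands a grip tab centred at x = -75: 26 long in x, 12 wide in y, from 12 to 46 mm above the underside. Home in the gauge its origin is at gauge y = -59, flat on the plate, its x along gauge +y.
- clip_a: Bystander: blue pipe clip (46 x 22 x 34) mm; origin under its centre. Leave alone.
- clip_b: Bystander: second blue pipe clip (46 x 22 x 34) mm; origin under its centre. Leave alone.
- clip_c: Bystander: green pipe clip (46 x 22 x 34) mm; origin under its centre. Leave alone.
- green_bar: Bystander: plain green plastic bar without a tab (110 x 30 x 12) mm; origin under its centre. Leave alone.
- fitting: Bystander: brass fitting (diameter 32, height 36) mm; origin under its centre. Leave alone.
- driver: Bystander: a screwdriver lying on the bench. Leave alone.
- tray: Bystander: shallow open cardboard tray (120 x 160 x 35) mm; origin under its centre. Leave alone.

How it is judged (in metres and radians):
On the way, in this order (a step that is already met when the one before it is completed fails the run):
1. the bar lies fully home in the gauge's channel (within 5 mm of the end stop, flat on the plate) (y of bar in the frame of gauge above -0.064 m and x of bar in the frame of gauge between -0.006 and 0.006 m and z of bar in the frame of gauge below 0.0155 m), for 0.2 s.
2. with the bar home, the screw is wound down until it bottoms (within 0.07 rad of its stop) (all of step 1 and distance between crank_mark and thread_mark below 0.0028 m and z of foot_face in the frame of gauge below 0.0255 m), for 0.05 s.
At the end, for the whole second after the job is handed in: The bar lies flat and fully home in the channel (within 5 mm of the end stop, 6 mm of the channel's middle), and the crank stands a quarter of a turn, plus or minus 0.25 rad (14 degrees), counter-clockwise of the felt stop; the bar is at rest (all of step 1 and distance between crank_mark and thread_mark between 0.04907 and 0.06318 m and z of foot_face in the frame of gauge below 0.027 m and linear speed of bar below 0.02 m/s); the robot touches nothing.
It fails at once if the screw is forced: its stop gives way by more than 0.1 rad (distance of thread_mark from where it was at the start of the episode above 0.004 m).
It fails at once if another part on the bench is moved more than 30 mm (distance of any of clip_a, clip_b, clip_c, green_bar, fitting, driver, tray from where it was at the start of the episode above 0.03 m).
It also fails if it takes over 72 s, if anything falls off the work surface, if the arm or the gripper's body presses on something with over 40 N, if the wrist force passes 120 N, or if a joint passes its speed limit or range.

## Robot

A 6-joint arm with a two-finger parallel gripper is mounted at the origin on the work surface. World frame = base frame: x ahead of the robot, y to its left, z up, the work surface at z = 0. Lengths are in mm, angles in rad, forces in N, time in s.
With the tool pointing down it reaches from about 325 to 850 mm from the base axis. Payload 4.4 kg.
Tool frame: the origin (TCP) lies on the centre line of the jaws, within the pads' length; the fingertips stand 19 mm ahead of it and the grasp point (between the pads) is the TCP (r.nose_length is the distance from the TCP to the fingertips, in mm); x points along the fingers, y is the direction in which the jaws open and shut, and the axes are right-handed (so a half turn about x gives the same grasp; the last joint's range is limited). The gripper opens to 94 mm and grips with 3 to 60 N. Pads are 16 mm wide; open, the fingers measure 119 mm over their backs; the gripper's body (75 mm by 177 mm) begins 78 mm behind the grasp point.
Start: joints at [-1.308, 0.207, 1.542, -0, 1.393, -0.15], TCP at [231.191, -526.477, 224.447] pointing down, gripper open.
Joint ranges: [-2.73, 2.73], [-0.86, 2.22], [0.23, 2.46], [-1.11, 4.25], [0.08, 2.63], [-2.82, 2.82]. Speed limits (rad/s): [2.79, 2.79, 3.14, 3.14, 3.14, 3.14].

## Interface

Orientations are given as a unit quaternion [w, x, y, z].
In Python, from rig import observe, camera, job, models, r gives the robot as it stands.
- The arm moves only by the tool drive_tool, never from a script. Its argument "targets" is a list of rows, each a list of 6 numbers: the shift along the tool's x, y, z scaled (see below), then the turn, a rotation vector about the tool's x, y, z scaled (see below). A call has 1 to 5 rows; each row is the pose to reach, as a shift and turn from the pose commanded when the call began, along the tool's axes at that moment, turning the shorter way round; what a row does not reach only later rows make up. The controller multiplies each number of a shift by 150 mm and each number of a turn by 2 pi rad. A row lasts 1/12 s, in which the tool goes at most 41.7 mm and 7.16 degrees, less where a joint would pass 70% of its speed; a pose out of reach is approached as far as the arm can. A call with a number of a shift or a turn outside -1 to 1 is refused whole. A call with a gripper value outside its range is refused whole. "claw" is the opening, from 0 (shut) to 1 (fully open), set as the call begins (left out, the last holds). The fingers move at their own pace and stop on an object; the grip force is fixed at half the most. Time passes only in rows, so rows that repeat a pose let the fingers close. It gives the time, the measured TCP pose, the force and the opening at its end, in the units of the state.
- observe(): the state, without advancing time (a new reading comes with each control period).
- camera(name): name is "side" or "top" or "wrist"; returns a dict with "image" (480x640x3 uint8, blue, green, red), "depth" (480x640 float32, mm along the optical axis (not along the pixel's ray), 0 where there is no reading), "intrinsics" (3x3 intrinsics, pixels), "world_to_cam" (4x4, takes a point from world to camera coordinates); the wrist camera has in their place "hand_eye" (4x4, takes a point from camera to tool coordinates, whose origin is the TCP and whose axes are the tool frame's). Camera axes: x right, y up, looking along -z (the intrinsics and any distortion apply to the point x, -y, -z); pixel columns grow to the right and rows downward; lengths in mm; the calibration is good to about 2 mm. A picture is of the moment at which its call begins: read the wrist's pose just before it.
- job.sign_off(): hands the job in, once; it reports no verdict.
Trained networks look in the newest picture that a camera, given by its name, has taken for a name from the list of things; names that differ only in an ending like _2 or _b are one class to them, and where a whole thing is asked for, a point or a joint stands for the part that bears it (a point fixed in the world has none). Each returns a list of dicts, best first, with "confidence" (0 to 1); they miss things now and then, are a little off and sometimes report something else, mostly with a low value. They report only what shows in the picture. A call takes as long as a camera call.
- models.look_for(camera, thing): "pixel" ([column, row] in pixels, amid what is visible of it).
The state is a dict: "time": time; "q": joint angles; "qd": joint speeds; "joint_efforts": joint torques, N m; "position": TCP position; "eef_rot": TCP orientation; "wrist_force": force on the tool from outside, world axes, zero at the start; "moment": the same for the moment, N m; "finger_gap": finger opening in mm.
Only numpy, scipy, OpenCV 4.12 (cv2) and the standard library are available. Lean on these libraries where they do the work, as an engineer would, in place of code of your own. Each camera call takes 0.05 s, during which the arm holds its last target.

## Working session

There is one attempt and no reset: what is moved stays moved. The work goes in short steps, Python scripts to look and compute and a tool call to move; the robot and the scene stay as the last step left them, time stands still between calls to the robot, and variables do not carry over. Pictures are saved under pics/ and viewed, and the job is handed in when it is done.

Besides the shell and the picture viewer there is one more tool, called after "Request:" as name(argument=value, ...), one argument or row to a line, values as JSON. drive_tool: Moves the arm, as the interface text tells. Its arguments: {"type":"object","properties":{"targets":{"type":"array"},"claw":{"type":"number"}},"required":["targets"]}

```bash
ls; mkdir -p pics; cat > h.py <<'E'
import numpy as np, cv2
from rig import observe, camera, job, models, r
from scipy.spatial.transform import Rotation as R
def rot(q): return R.from_quat([q[1],q[2],q[3],q[0]])
E
python3 - <<'E'
from h import *
s=observe(); print(s)
for n in ["top","side"]:
    c=camera(n); cv2.imwrite(f"pics/{n}0.png",c["image"]); np.savez(f"{n}0.npz",**c)
    print(n,c["intrinsics"],c["world_to_cam"], [k for k in c])
    for t in ["gauge","bar","crank_grip","screw_top","channel_mouth","channel_end","foot_face"]:
        print(t,models.look_for(n,t)[:2])
print(observe()["time"])
E
```

```text
pics
{'time': 0.0, 'q': array([-1.30745606e+00,  2.07391435e-01,  1.54293664e+00, -4.22485964e-05,
        1.39349189e+00, -1.50513799e-01]), 'qd': array([ 6.97958945e-05, -1.93891385e-04,  3.78426102e-04, -1.26652028e-03,
        6.09578997e-05,  1.43543385e-05]), 'joint_efforts': array([-2.40066285e-03, -3.70886421e+01, -2.81416547e+01,  6.95410464e-02,
        3.61926632e-02, -1.63437057e-04]), 'position': array([ 231.00105017, -525.72868782,  223.31519773]), 'eef_rot': array([-0.14449465, -0.69196194, -0.14606543,  0.69208009]), 'wrist_force': array([-0.17593845,  0.59801285,  0.2292113 ]), 'moment': array([-0.0213379 , -0.04114002,  0.00488798]), 'finger_gap': 93.99170672170975}
top [[435.86567337   0.         312.14251034]
 [  0.         435.86567337 238.2989179 ]
 [  0.           0.           1.        ]] [[ 8.60164140e-03 -9.99948367e-01  5.41065859e-03 -3.76886184e+01]
 [ 9.94358067e-01  9.12539386e-03  1.05682360e-01 -5.44116672e+02]
 [-1.05726278e-01  4.47109025e-03  9.94385219e-01 -1.16306662e+03]
 [ 0.00000000e+00  0.00000000e+00  0.00000000e+00  1.00000000e+00]] ['image
[... 693 characters left out ...]
1.32977961e+02]
 [-8.21820993e-02  7.60038131e-01  6.44661262e-01 -1.32924308e+03]
 [ 0.00000000e+00  0.00000000e+00  0.00000000e+00  1.00000000e+00]] ['image', 'depth', 'intrinsics', 'world_to_cam']
gauge [{'pixel': [287.9, 286.6], 'confidence': 0.88}]
bar [{'pixel': [343.2, 206.7], 'confidence': 0.73}]
crank_grip [{'pixel': [301.8, 262.9], 'confidence': 0.71}, {'pixel': [287.0, 286.9], 'confidence': 0.19}]
screw_top [{'pixel': [288.3, 289.7], 'confidence': 0.59}, {'pixel': [299.2, 262.2], 'confidence': 0.28}]
channel_mouth [{'pixel': [289.0, 289.2], 'confidence': 0.87}]
channel_end [{'pixel': [284.4, 286.1], 'confidence': 0.97}]
foot_face [{'pixel': [286.4, 286.8], 'confidence': 0.44}]
0.8
```

View pics/top0.png

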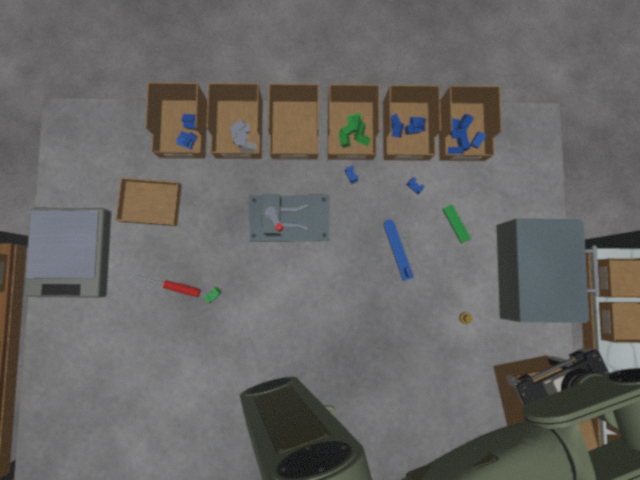

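View pics/side0.png

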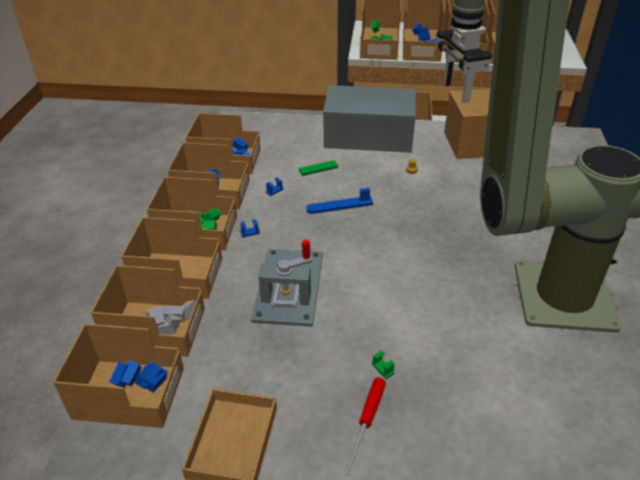

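```bash
cat >> h.py <<'E'
def cloud(c,T=None):
    d=c["depth"];K=c["intrinsics"]
    v,u=np.mgrid[0:480,0:640]
    X=(u-K[0,2])/K[0,0]*d; Y=-(v-K[1,2])/K[1,1]*d; Z=-d
    P=np.stack([X,Y,Z,np.ones_like(d)],-1)
    M=np.linalg.inv(c["world_to_cam"]) if T is None else T
    return (P@M.T)[...,:3]
def wristT(s,c):
    T=np.eye(4);T[:3,:3]=rot(s["eef_rot"]).as_matrix();T[:3,3]=s["position"]
    return T@c["hand_eye"]
E
python3 - <<'E'
from h import *
print(rot(observe()["eef_rot"]).as_matrix().round(3))
for n in ["top","side"]:
    c=dict(np.load(f"{n}0.npz")); P=cloud(c); im=c["image"].astype(int)
    b,g,rr=im[...,0],im[...,1],im[...,2]
    X,Y,Z=P[...,0],P[...,1],P[...,2]
    print(n,"bench z",np.median(Z[(abs(X-450)<100)&(abs(Y)<60)]))
    m=(b>120)&(rr<70)&(g<130)&(X>300)&(X<600)&(Y>-320)&(Y<-80)
    p=P[m]; low=p[(p[:,2]<20)]
    print(len(p),p.min(0),p.max(0))
    print("bar rect",cv2.minAreaRect(p[:,:2].astype(np.float32)), "tab",p[p[:,2]>35].mean(0),(p[:,2]>35).sum())
    m=(rr>140)&(g<80)&(b<80)&(Y>-100)&(Y<150)&(X>450); p=P[m]; print("red",p.mean(0),p.max(0),len(p))
    m=(Z>6)&(Z<18)&(X>430)&(X<680)&(Y>-180)&(Y<200)&(abs(b-rr)<60)
    p=P[m].astype(np.float32); print("plate",len(p),p.min(0),p.max(0),cv2.minAreaRect(p[:,:2]))
    m=(Z>84)&(Z<95)&(X>430)&(X<680)&(Y>-180)&(Y<200)
    p=P[m].astype(np.float32); print("beam",len(p),cv2.minAreaRect(p[:,:2]))
    m=(Z>100)&(Z<112)&(X>430)&(X<680)&(Y>-180)&(Y<200)
    p=P[m].astype(np.float32); print("arm",len(p),cv2.minAreaRect(p[:,:2]))
E
```

```text
[[ 0.     0.402 -0.916]
 [-0.    -0.916 -0.402]
 [-1.     0.    -0.   ]]
top bench z 2.0351719093252996
590 [ 435.98571904 -308.55696861    5.5330548 ] [ 599.68713004 -232.67874392   51.87649074]
bar rect ((519.1052856445312, -269.534423828125), (170.08065795898438, 28.49216079711914), 18.88591766357422) tab [ 455.43817848 -292.52526342   46.38392185] 39
red [560.22592805  50.79276265 152.47071241] [565.96153152  56.67417236 157.27611131] 29Traceback (most recent call last):
  File "<stdin>", line 14, in <module>
cv2.error: OpenCV(4.12.0) /io/opencv/modules/imgproc/src/convhull.cpp:143: error: (-215:Assertion failed) total >= 0 && (depth == CV_32F || depth == CV_32S) in function 'convexHull'
```

```bash
python3 - <<'E'
from h import *
def rect(p): return cv2.minAreaRect(np.ascontiguousarray(p[:,:2],dtype=np.float32))
for n in ["top","side"]:
    c=dict(np.load(f"{n}0.npz")); P=cloud(c); im=c["image"].astype(int)
    b,g,rr=im[...,0],im[...,1],im[...,2]
    X,Y,Z=P[...,0],P[...,1],P[...,2]
    print(n,"bench z",np.median(Z[(abs(X-450)<100)&(abs(Y)<60)]))
    m=(b>120)&(rr<70)&(g<130)&(X>300)&(X<620)&(Y>-350)&(Y<-200)
    p=P[m]; print(len(p),"bar",rect(p),"tab",p[p[:,2]>30].mean(0),rect(p[p[:,2]>30]),p[:,2].max())
    m=(rr>120)&(g<80)&(b<80)&(Y>-100)&(Y<150)&(X>450); p=P[m]; print("red",p.mean(0),p.min(0),p.max(0),len(p))
    for nm,a,bb in [("plate",8,19),("beam",82,98),("arm",102,115)]:
        m=(Z>a)&(Z<bb)&(X>430)&(X<680)&(Y>-180)&(Y<200)
        p=P[m]; print(nm,len(p)); 
        if len(p)>3: print(rect(p),np.median(p,0))
E
```

```text
top bench z 2.0351719093252996
590 bar ((519.1052856445312, -269.534423828125), (170.08065795898438, 28.49216079711914), 18.88591766357422) tab [ 455.43817848 -292.52526342   46.38392185] ((455.03814697265625, -292.8534851074219), (25.348669052124023, 10.60590934753418), 21.133831024169922) 51.876490743606155
red [559.67447511  50.06367025 152.50033054] [553.02530055  41.94005954 148.47823375] [565.96153152  56.67417236 157.27611131] 34
plate 2777
((558.249755859375, 2.7443695068359375), (318.48583984375, 233.46853637695312), 85.83101654052734) [602.19329981   9.42063358  12.86019136]
beam 504
((602.8021240234375, 75.49774932861328), (103.38458251953125, 42.54379653930664), 0.8656830191612244) [611.30139312  78.59175005  90.51188119]
arm 156
((582.5738525390625, 61.50461196899414), (74.65975952148438, 24.114072799682617), 32.66392135620117) [592.40926575  68.16237782 109.71594644]
side bench z -1.4708756176087832
422 bar ((517.2842407226562, -269.9882507324219), (170.92506408691406, 34.7845573425293), 19.102277755737305) tab [ 453.70400892 -290.57717548   43.87178785] ((453.2497863769531, -290.77880859375), (23.991348266601562, 13.285465240478516), 24.857479095458984) 47.4868225132044
red [558.85935643  51.72173614 149.93399417] [551.76023466  42.54698646 146.43792437] [566.6238393   61.23280711 153.47591584] 38
plate 2193
((603.7395629882812, 35.00481414794922), (130.09835815429688, 231.19956970214844), 0.956290602684021) [598.96152069  86.55624888  10.91690617]
beam 723
((601.50537109375, 77.14764404296875), (106.9043197631836, 51.639076232910156), 1.8024338483810425) [600.10916716  84.50742222  88.26852907]
arm 242
((582.7330932617188, 63.01506423950195), (73.94427490234375, 29.20523452758789), 35.045310974121094) [587.46555743  68.3159314  107.01327685]
```

```bash
cat >> h.py <<'E'
def plan(cur,tgt,Rc,yaw_deg=None,nrows=None):
    """tool-frame scaled shift (150mm) and turn (2pi) from cur(pos),Rc to tgt pos, world-yaw"""
    d=Rc.T@(np.array(tgt)-np.array(cur))/150
    t=np.zeros(3)
    if yaw_deg: t=Rc.T@np.array([0,0,np.radians(yaw_deg)])/(2*np.pi)
    return d.round(4),t.round(4)
E
python3 - <<'E'
from h import *
c=dict(np.load("top0.npz")); P=cloud(c);X,Y,Z=P[...,0],P[...,1],P[...,2]
m=(Y<-380)&(X>380)&(Z>30)&(X<620)&(Y>-680); print("box",P[m].min(0),P[m].max(0))
s=observe(); Rc=rot(s["eef_rot"]).as_matrix()
print(s["position"],np.degrees(np.arctan2(Rc[1,1],Rc[0,1])))
print(plan(s["position"],[454,-292,160],Rc,-4.7))
m=(X>660)&(X<860)&(abs(Y)<300); print("bins",np.percentile(P[m],[0.5,99.5],axis=0))
E
```

```text
box [ 380.06387693 -679.99117262   30.05556376] [ 590.39262845 -547.59568615  128.22344175]
[ 231.1899153  -526.46923562  224.47975793] -66.29240830606496
(array([ 0.4299, -0.834 , -1.9885]), array([ 0.0131, -0.    ,  0.    ]))
bins [[ 661.21600172 -297.3179149    -4.87081259]
 [ 859.04271551  297.17610745  110.89450982]]
```

Request:
drive_tool(
  targets=[
    [0,-0.085,-0.2,0,0,0],
    [0,-0.19,-0.45,0.005,0,0],
    [0,-0.3,-0.71,0.01,0,0],
    [0,-0.38,-0.91,0.013,0,0],
    [0,-0.417,-0.994,0.013,0,0],
  ],
  claw=1,
)

```text
time: 1.22
position: [344.8, -406.2, 224.5]
eef_rot: [0.118, 0.698, 0.118, -0.697]
wrist_force: [1.2, 0.1, -0.0]
finger_gap: 94.0
```

Request:
drive_tool(
  targets=[
    [0,-0.1,-0.2,0,0,0],
    [0.05,-0.22,-0.45,0,0,0],
    [0.1,-0.35,-0.71,0,0,0],
    [0.15,-0.46,-0.91,0,0,0],
    [0.15,-0.5,-0.96,0,0,0],
  ],
)

```text
time: 1.63
position: [456.1, -287.6, 200.4]
eef_rot: [-0.117, -0.697, -0.12, 0.697]
wrist_force: [-1.1, -0.2, -0.5]
finger_gap: 94.0
```

```bash
python3 - <<'E'
from h import *
s=observe(); c=camera("wrist"); cv2.imwrite("pics/w1.png",c["image"]); np.savez("w1.npz",**c,**{"pos":s["position"],"eef":s["eef_rot"]})
print(s["time"],s["position"],s["eef_rot"],s["q"],s["qd"]);print(c["hand_eye"].round(3),c["intrinsics"])
E
```

```text
1.6333 [ 456.07012388 -287.60009447  200.36290727] [-0.11736837 -0.69700029 -0.11956452  0.69722277] [-0.72421494  0.1536299   1.65497616  0.00175193  1.33560277  0.50950913] [ 0.15296981 -0.01670084 -0.00111281 -0.06490857  0.01829872  0.15377243]
[[ 0.0000e+00  2.8600e-01 -9.5800e-01 -1.6067e+02]
 [ 1.0000e+00 -1.0000e-03  0.0000e+00 -3.7100e-01]
 [-1.0000e-03 -9.5800e-01 -2.8600e-01 -8.4422e+01]
 [ 0.0000e+00  0.0000e+00  0.0000e+00  1.0000e+00]] [[338.42848948   0.         320.15206683]
 [  0.         338.42848948 241.20294362]
 [  0.           0.           1.        ]]
```

View pics/w1.png

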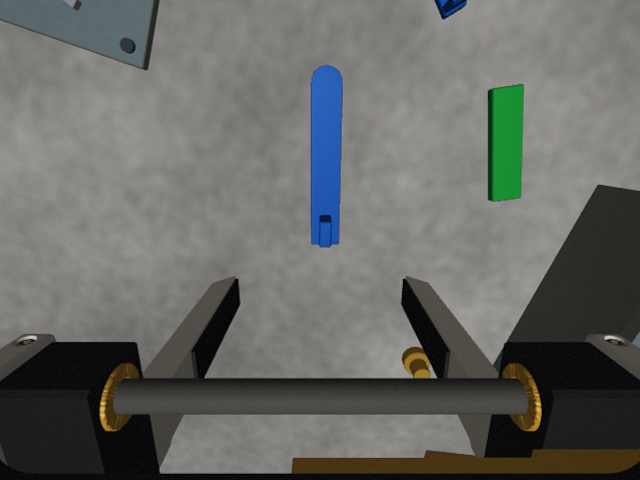

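```bash
cat >> h.py <<'E'
def rect(p): return cv2.minAreaRect(np.ascontiguousarray(p[:,:2],dtype=np.float32))
def wsnap(name):
    s=observe(); c=camera("wrist"); cv2.imwrite(f"pics/{name}.png",c["image"]); np.savez(f"{name}.npz",**c,pos=s["position"],eef=s["eef_rot"])
    return s,c,cloud(c,wristT(s,c)),c["image"].astype(int)
def barfit(P,im):
    b,g,rr=im[...,0],im[...,1],im[...,2]
    m=(b>100)&(rr<80)&(g<140)&(b>1.5*g)
    n,l,st,_=cv2.connectedComponentsWithStats(m.astype(np.uint8)); k=1+st[1:,4].argmax(); m=l==k
    p=P[m]; z=p[:,2]; print("z pct",np.percentile(z,[1,25,50,75,99]).round(1))
    zt=np.median(z); low=p[abs(z-zt)<6]; tab=p[z>zt+26]
    print("bar",rect(low),"tab",rect(tab),tab.mean(0) if len(tab) else None)
E
python3 - <<'E'
from h import *
s,c,P,im=wsnap("w2"); barfit(P,im)
Rc=rot(s["eef_rot"]).as_matrix(); print(s["position"],Rc.round(4).tolist(),np.degrees(np.arctan2(Rc[1,1],Rc[0,1])))
E
```

```text
z pct [10.7 12.1 12.6 13.2 47.4]
bar ((518.529296875, -270.5255432128906), (173.94874572753906, 29.051700592041016), 18.944923400878906) tab ((489.92706298828125, -280.1459655761719), (99.17929077148438, 11.72823715209961), 19.3292293548584) [ 460.82872546 -289.86070486   67.64242396]
[ 455.75275501 -288.01731948  200.96478419] [[-0.0009, 0.3309, -0.9437], [0.0023, -0.9437, -0.3309], [-1.0, -0.0025, 0.0001]] -70.67794668834246
```

Request:
drive_tool(
  targets=[
    [0.15,0.025,0.016,0.001,0,0],
    [0.4,0.025,0.016,0.001,0,0],
    [0.65,0.025,0.016,0.001,0,0],
    [0.85,0.025,0.016,0.001,0,0],
    [0.92,0.025,0.016,0.001,0,0],
  ],
)

```text
time: 2.15
position: [449.2, -295.3, 59.6]
eef_rot: [-0.112, -0.696, -0.116, 0.7]
wrist_force: [-1.8, 0.3, 0.3]
finger_gap: 94.2
```

Request:
drive_tool(
  targets=[
    [0.1,0,0,0,0,0],
    [0.18,0,0,0,0,0],
    [0.18,0,0,0,0,0],
  ],
)

```text
time: 2.4
position: [451.7, -296.1, 35.5]
eef_rot: [-0.114, -0.697, -0.115, 0.699]
wrist_force: [-0.2, 0.4, -0.1]
finger_gap: 93.9
```

Request:
drive_tool(
  targets=[
    [0,0,0,0,0,0],
    [0,0,0,0,0,0],
  ],
)

```text
time: 2.57
position: [454.0, -297.1, 38.4]
eef_rot: [0.115, 0.698, 0.114, -0.697]
wrist_force: [-0.1, 0.1, 0.2]
finger_gap: 93.7
```

```bash
python3 - <<'E'
from h import *
s=observe(); Rc=rot(s["eef_rot"]).as_matrix(); print(s["position"],Rc.round(4).tolist(),np.degrees(np.arctan2(Rc[1,1],Rc[0,1])))
print(plan(s["position"],[454.7,-292.4,35.5],Rc))
E
```

```text
[ 453.95639777 -297.06867047   38.41582383] [[0.0019, 0.3196, -0.9475], [-0.0019, -0.9475, -0.3196], [-1.0, 0.0024, -0.0012]] -71.35908490373608
(array([ 0.0194, -0.028 , -0.0146]), array([0., 0., 0.]))
```

Request:
drive_tool(
  targets=[
    [0.01,-0.02,-0.016,0,0,0],
    [0.01,-0.02,-0.016,0,0,0],
    [0.01,-0.02,-0.016,0,0,0],
  ],
)

```text
time: 2.82
position: [455.0, -292.1, 36.2]
eef_rot: [0.115, 0.698, 0.115, -0.697]
wrist_force: [-0.4, -0.5, -0.0]
finger_gap: 94.4
```

```bash
python3 - <<'E'
from h import *
s,c,P,im=wsnap("w3"); 
Rc=rot(s["eef_rot"]).as_matrix(); print(s["position"],s["time"],np.degrees(np.arctan2(Rc[1,1],Rc[0,1])))
print(observe()["position"])
E
```

```text
[ 455.0048014  -292.14649842   36.21079179] 2.8167 -71.29440771978398
[ 454.94086064 -292.17128085   36.09760198]
```

View pics/w3.png

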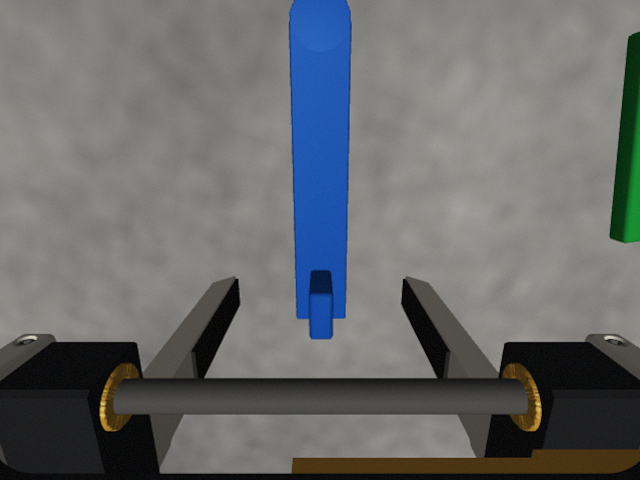

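Request:
drive_tool(
  targets=[
    [0,0,0,0,0,0],
    [0,0,0,0,0,0],
    [0,0,0,0,0,0],
    [0,0,0,0,0,0],
    [0,0,0,0,0,0],
  ],
  claw=0,
)

```text
time: 3.28
position: [454.5, -292.1, 35.4]
eef_rot: [-0.115, -0.698, -0.115, 0.698]
wrist_force: [0.4, -0.0, 0.5]
finger_gap: 64.2
```

Request:
drive_tool(
  targets=[
    [0,0,0,0,0,0],
    [0,0,0,0,0,0],
    [0,0,0,0,0,0],
    [0,0,0,0,0,0],
    [0,0,0,0,0,0],
  ],
)

```text
time: 3.7
position: [454.5, -292.1, 35.4]
eef_rot: [0.115, 0.698, 0.115, -0.698]
wrist_force: [-0.3, -0.2, 0.6]
finger_gap: 30.6
```

Request:
drive_tool(
  targets=[
    [0,0,0,0,0,0],
    [0,0,0,0,0,0],
    [0,0,0,0,0,0],
    [0,0,0,0,0,0],
    [0,0,0,0,0,0],
  ],
)

```text
time: 4.12
position: [454.5, -292.2, 35.5]
eef_rot: [0.115, 0.698, 0.115, -0.698]
wrist_force: [-0.7, -0.5, -0.2]
finger_gap: 11.8
```

Request:
drive_tool(
  targets=[
    [-0.05,0,0,0,0,0],
    [-0.15,0,0,0,0,0],
    [-0.3,0,0,0,0,0],
    [-0.4,0,0,0,0,0],
    [-0.4,0,0,0,0,0],
  ],
)

```text
time: 4.53
position: [456.7, -294.0, 99.4]
eef_rot: [0.117, 0.699, 0.113, -0.696]
wrist_force: [0.3, -0.0, -0.8]
finger_gap: 12.0
```

```bash
python3 - <<'E'
from h import *
s,c,P,im=wsnap("w4"); barfit(P,im)
Rc=rot(s["eef_rot"]).as_matrix(); print(s["position"],s["time"],np.degrees(np.arctan2(Rc[1,1],Rc[0,1])),Rc)
print(s["wrist_force"],s["finger_gap"])
E
```

```text
z pct [75.  76.2 76.6 77.1 78.4]
bar ((529.6159057617188, -269.0030822753906), (141.53749084472656, 29.76613998413086), 18.67110252380371) tab ((535.6903686523438, -265.8579406738281), (0.0, 0.0), 0.0) [ 535.69036105 -265.85792782  260.329165  ]
[ 456.71960409 -294.03227854   99.35878961] 4.5333 -71.32694974902543 [[ 0.00549365  0.32016086 -0.94734727]
 [-0.00490041 -0.94734157 -0.32018736]
 [-0.9999729   0.00640139 -0.00363544]]
[ 0.32041212 -0.00486539 -0.78143013] 12.045843428995466
```

View pics/w4.png

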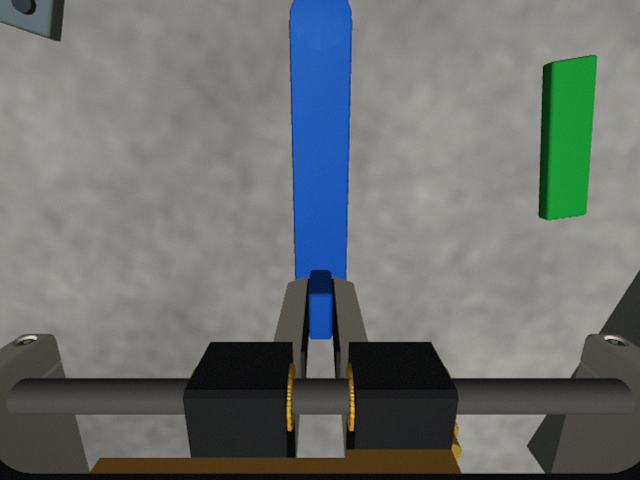

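Request:
drive_tool(
  targets=[
    [0,-0.03,-0.11,-0.016,0,0],
    [0,-0.07,-0.25,-0.036,0,0],
    [0,-0.11,-0.4,-0.055,0,0],
    [0,-0.14,-0.53,-0.074,0,0],
    [0,-0.16,-0.59,-0.085,0,0],
  ],
)

```text
time: 5.0
position: [531.4, -239.2, 93.9]
eef_rot: [-0.296, -0.642, -0.298, 0.642]
wrist_force: [-0.8, 0.0, -1.3]
finger_gap: 11.8
```

Request:
drive_tool(
  targets=[
    [0,0.03,-0.11,-0.017,0,0],
    [0,0.07,-0.25,-0.036,0,0],
    [0,0.11,-0.4,-0.055,0,0],
    [0,0.14,-0.53,-0.074,0,0],
    [0,0.16,-0.592,-0.085,0,0],
  ],
)

```text
time: 5.42
position: [607.4, -187.2, 93.5]
eef_rot: [-0.455, -0.541, -0.457, 0.541]
wrist_force: [0.3, 0.1, -1.3]
finger_gap: 11.8
```

Request:
drive_tool(
  targets=[
    [0,0,0,-0.015,0,0],
    [0,0,0,-0.03,0,0],
    [0,0,0,-0.03,0,0],
    [0,0,0,-0.03,0,0],
    [0,0,0,-0.03,0,0],
  ],
)

```text
time: 5.83
position: [606.1, -189.3, 94.4]
eef_rot: [0.502, 0.497, 0.503, -0.498]
wrist_force: [0.1, -0.1, -1.2]
finger_gap: 11.8
```

```bash
python3 - <<'E'
from h import *
s,c,P,im=wsnap("w5"); barfit(P,im)
Rc=rot(s["eef_rot"]).as_matrix(); print(s["position"],s["time"],np.degrees(np.arctan2(Rc[1,1],Rc[0,1])),Rc)
print(s["wrist_force"],s["finger_gap"],s["q"])
E
```

```text
z pct [69.7 70.9 71.4 71.9 73.1]
bar ((606.0211181640625, -112.46144104003906), (29.91683006286621, 141.88258361816406), 0.6243194937705994) tab ((606.263427734375, -105.21488189697266), (0.0, 0.0), 0.0) [ 606.26343063 -105.21488164  255.14077477]
[ 606.08204469 -189.26732366   94.4097207 ] 5.8333 0.5438461231714958 [[-1.55233140e-03  9.99953758e-01  9.49064575e-03]
 [ 7.06574506e-04  9.49175161e-03 -9.99954703e-01]
 [-9.99998546e-01 -1.54555524e-03 -7.21276177e-04]]
[ 0.12784071 -0.07133853 -1.23504657] 11.811700124116445 [-4.38854117e-01  4.57873670e-01  1.49499604e+00 -2.15077039e-05
  1.19042840e+00 -4.48337463e-01]
```

View pics/w5.png

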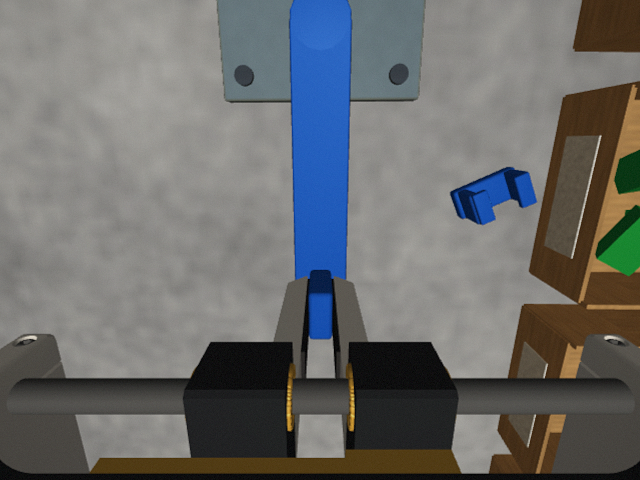

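```bash
python3 - <<'E'
from h import *
d=np.load("w5.npz"); c={k:d[k] for k in d}; s={"position":d["pos"],"eef_rot":d["eef"]}
P=cloud(c,wristT(s,c)); im=c["image"].astype(int)
Z=P[...,2]; print("bench",np.median(Z[120:260,100:200]))
zb=np.median(Z[120:260,100:200])
for v in range(5,90,10):
    row=P[v]; m=np.where((row[:,2]>zb+9)&(row[:,2]<zb+15)&(np.arange(640)>180)&(np.arange(640)<480))[0]
    print(v,m[[0,-1]],row[m[0]].round(1),row[m[-1]].round(1),((row[m[0]]+row[m[-1]])/2).round(1))
for u in (240,260,280,370,390,410):
    col=P[:,u]; m=np.where((col[:,2]>zb+9)&(np.arange(480)<150))[0]; print(u,col[m[-1]].round(1))
E
```

```text
bench 0.5401545317930498
5 [217 424] [540.6 -24.6  10.9] [669.3 -24.   12.6] [604.9 -24.3  11.8]
15 [218 424] [540.9 -30.2  11.4] [670.2 -28.9  11.1] [605.5 -29.6  11.3]
25 [219 423] [541.3 -35.9  12.1] [669.6 -34.9  12.7] [605.5 -35.4  12.4]
35 [220 422] [541.5 -41.5  12.1] [669.9 -40.   11.3] [605.7 -40.8  11.7]
45 [220 422] [540.7 -46.7  10.4] [670.8 -45.4  10.1] [605.7 -46.1  10.2]
55 [221 421] [541.  -52.6  10.8] [670.4 -51.4  11.2] [605.7 -52.   11. ]
65 [222 420] [541.5 -58.6  11.9] [669.9 -57.6  12.8] [605.7 -58.1  12.3]
75 [223 420] [541.5 -64.4  10.9] [671.3 -62.9   9.6] [606.4 -63.6  10.2]
85 [224 419] [541.8 -70.5  11.3] [670.4 -69.4  12.6] [606.1 -69.9  12. ]
240 [551.8 -80.2  11.1]
260 [565.  -80.   10.1]
280 [578.5 -79.2   9.8]
370 [638.9 -78.7  10.9]
390 [652.3 -78.6  10.9]
410 [ 606.3 -105.2  255.1]
```

Request:
drive_tool(
  targets=[
    [0.08,0.01,0,-0.001,0,0],
    [0.18,0.01,0,-0.001,0,0],
    [0.27,0.01,0,-0.001,0,0],
    [0.3,0.01,0,-0.001,0,0],
    [0.3,0.01,0,-0.001,0,0],
  ],
)

```text
time: 6.3
position: [606.7, -188.8, 48.0]
eef_rot: [0.503, 0.495, 0.506, -0.496]
wrist_force: [-0.4, 0.3, -1.5]
finger_gap: 11.6
```

```bash
python3 - <<'E'
from h import *
s,c,P,im=wsnap("w6"); barfit(P,im)
Rc=rot(s["eef_rot"]).as_matrix(); print(s["position"],s["time"],np.degrees(np.arctan2(Rc[1,1],Rc[0,1])))
print(s["wrist_force"],s["finger_gap"])
Z=P[...,2]
zb=np.median(Z[150:260,100:200]);print(zb)
for v in range(5,140,10):
    row=P[v]; m=np.where((row[:,2]>zb+9)&(row[:,2]<zb+15)&(np.arange(640)>120)&(np.arange(640)<520))[0]
    if len(m): print(v,m[[0,-1]],row[m[0]].round(1),row[m[-1]].round(1),((row[m[0]]+row[m[-1]])/2).round(1))
E
```

```text
z pct [23.6 24.8 25.3 25.7 27.1]
bar ((605.8554077148438, -112.11467742919922), (29.84831428527832, 141.8326873779297), 0.9906204342842102) tab ((606.5633544921875, -104.93323516845703), (0.0, 0.0), 0.0) [ 606.56335423 -104.93323434  208.79492134]
[ 606.66658834 -188.7810264    47.95881438] 6.3 0.998028594086525
[-0.42536865  0.27408866 -1.5190719 ] 11.601428653917042
0.5018303594096807
5 [195 450] [541.9 -40.6  13. ] [669.8 -38.1  11.8] [605.8 -39.4  12.4]
15 [195 449] [540.6 -44.2  10.3] [669.9 -42.4  11.5] [605.3 -43.3  10.9]
25 [196 448] [540.7 -48.6  10.2] [669.8 -47.   11.9] [605.3 -47.8  11.1]
35 [197 447] [541.5 -53.7  12.4] [669.7 -51.6  12.4] [605.6 -52.7  12.4]
45 [198 446] [541.5 -58.2  12. ] [669.7 -56.2  12.6] [605.6 -57.2  12.3]
55 [199 445] [541.4 -62.7  11.3] [669.7 -60.9  12.8] [605.6 -61.8  12. ]
65 [200 445] [541.6 -67.5  11.5] [670.8 -65.2  11. ] [606.2 -66.3  11.3]
75 [201 444] [541.9 -72.4  11.9] [670.9 -70.   10.9] [606.4 -71.2  11.4]
85 [202 443] [541.9 -77.2  11.6] [671.1 -74.8  10.7] [606.5 -76.   11.2]
```

View pics/w6.png

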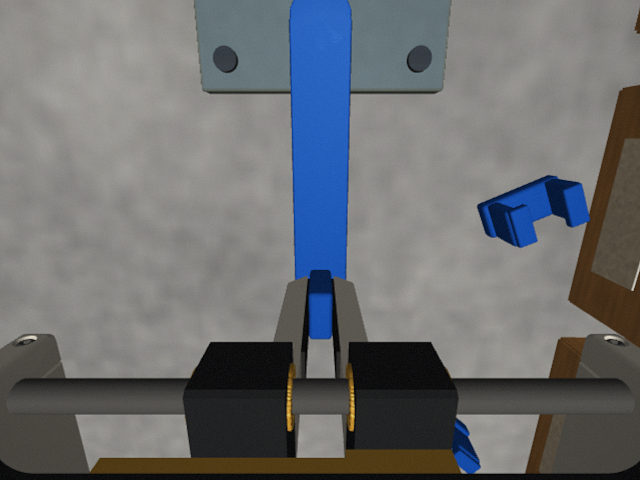

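Request:
drive_tool(
  targets=[
    [0,0.004,-0.06,0,0,0],
    [0,0.004,-0.14,0,0,0],
    [0,0.004,-0.22,0,0,0],
    [0,0.004,-0.3,0,0,0],
    [0,0.004,-0.35,0,0,0],
  ],
)

```text
time: 6.77
position: [607.9, -134.4, 50.8]
eef_rot: [0.505, 0.495, 0.505, -0.495]
wrist_force: [0.7, -0.1, -1.2]
finger_gap: 11.7
```

Request:
drive_tool(
  targets=[
    [0,0,-0.07,0,0,0],
    [0,0,-0.15,0,0,0],
    [0,0,-0.23,0,0,0],
    [0,0,-0.3,0,0,0],
    [0,0,-0.35,0,0,0],
  ],
)

```text
time: 7.18
position: [606.8, -82.7, 50.4]
eef_rot: [0.505, 0.495, 0.505, -0.495]
wrist_force: [0.3, -0.5, -0.3]
finger_gap: 11.9
```

```bash
python3 - <<'E'
from h import *
s,c,P,im=wsnap("w7"); barfit(P,im)
Rc=rot(s["eef_rot"]).as_matrix(); print(s["position"],s["time"],np.degrees(np.arctan2(Rc[1,1],Rc[0,1])))
print(s["wrist_force"],s["finger_gap"])
E
```

```text
z pct [25.9 27.1 27.5 28.  29.3]
bar ((606.0196533203125, -5.754997253417969), (29.85625457763672, 141.51788330078125), 1.1500221490859985) tab ((606.0255737304688, 1.3676420450210571), (0.0, 0.0), 0.0) [606.02557187   1.36764208 211.0658189 ]
[606.82049256 -82.73013588  50.36467188] 7.1833 1.0785517193403846
[ 0.32599811 -0.47670871 -0.283296  ] 11.85656224096898
```

View pics/w7.png

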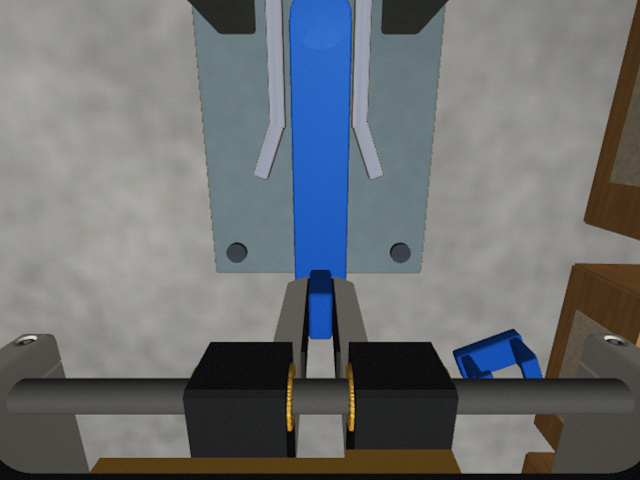

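Request:
drive_tool(
  targets=[
    [0,-0.005,0,0,0,0],
    [0,-0.005,0,0,0,0],
  ],
)

```text
time: 7.4
position: [606.2, -84.5, 50.4]
eef_rot: [0.505, 0.495, 0.504, -0.496]
wrist_force: [0.3, -0.3, -1.2]
finger_gap: 11.9
```

```bash
python3 - <<'E'
from h import *
s,c,P,im=wsnap("w8"); barfit(P,im)
Rc=rot(s["eef_rot"]).as_matrix(); print(s["position"],s["time"],np.degrees(np.arctan2(Rc[1,1],Rc[0,1])))
print(s["wrist_force"],s["finger_gap"])
E
```

```text
z pct [25.9 27.1 27.5 28.  29.3]
bar ((605.4347534179688, -7.721397399902344), (29.94046974182129, 141.46444702148438), 1.0722646713256836) tab ((605.428466796875, -0.3043234348297119), (0.0, 0.0), 0.0) [ 6.05428438e+02 -3.04323432e-01  2.11067276e+02]
[606.22446451 -84.52973902  50.43264478] 7.4 1.048667491633354
[ 0.30051841 -0.25533668 -1.15932279] 11.862108717381663
```

Request:
drive_tool(
  targets=[
    [0.013,-0.002,0,0,0,0],
    [0.013,-0.002,-0.03,0,0,0],
    [0.013,-0.002,-0.07,0,0,0],
    [0.013,-0.002,-0.11,0,0,0],
    [0.013,-0.002,-0.14,0,0,0],
  ],
)

```text
time: 7.87
position: [605.5, -62.6, 48.4]
eef_rot: [0.504, 0.495, 0.505, -0.495]
wrist_force: [-0.4, 0.6, -1.1]
finger_gap: 11.7
```

Request:
drive_tool(
  targets=[
    [0,0,-0.01,0,0,0],
    [0,0,-0.02,0,0,0],
    [0,0,-0.02,0,0,0],
  ],
)

```text
time: 8.12
position: [605.6, -60.0, 48.6]
eef_rot: [0.505, 0.495, 0.505, -0.495]
wrist_force: [-0.1, 0.1, -1.2]
finger_gap: 11.8
```

```bash
python3 - <<'E'
from h import *
s,c,P,im=wsnap("w9"); barfit(P,im)
Rc=rot(s["eef_rot"]).as_matrix(); print(s["position"],s["time"],np.degrees(np.arctan2(Rc[1,1],Rc[0,1])))
print(s["wrist_force"],s["finger_gap"])
E
```

```text
z pct [24.  25.2 25.7 26.1 27.5]
bar ((605.041015625, 5.573757171630859), (29.94610595703125, 119.47058868408203), 1.1485340595245361) tab ((605.2075805664062, 41.042449951171875), (12.49846076965332, 31.293548583984375), 20.146183013916016) [602.84130393  37.59518678 149.36793125]
[605.56785094 -59.95390684  48.5562333 ] 8.1167 1.0653456065377085
[-0.0694874   0.1286152  -1.24248294] 11.784776611831697
```

View pics/w9.png

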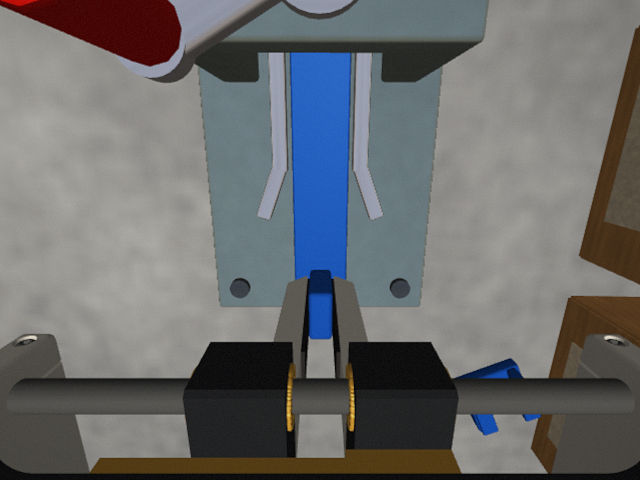

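Request:
drive_tool(
  targets=[
    [0,0,-0.007,0,0,0],
    [0,0,-0.014,0,0,0],
    [0,0,-0.014,0,0,0],
  ],
)

```text
time: 8.42
position: [605.6, -58.5, 48.6]
eef_rot: [0.505, 0.496, 0.504, -0.496]
wrist_force: [0.1, -0.4, -0.8]
finger_gap: 12.1
```

Request:
drive_tool(
  targets=[
    [0,0,-0.007,0,0,0],
    [0,0,-0.014,0,0,0],
    [0,0,-0.014,0,0,0],
  ],
)

```text
time: 8.67
position: [606.0, -58.1, 49.1]
eef_rot: [0.506, 0.495, 0.503, -0.496]
wrist_force: [-1.2, -5.2, 0.4]
finger_gap: 12.0
```

Request:
drive_tool(
  targets=[
    [0.007,0,0,0,0,0],
    [0.007,0,0.003,0,0,0],
    [0.007,0,0.003,0,0,0],
  ],
)

```text
time: 8.92
position: [606.0, -58.2, 48.0]
eef_rot: [0.505, 0.495, 0.504, -0.496]
wrist_force: [-0.2, -6.6, 0.2]
finger_gap: 11.6
```

Request:
drive_tool(
  targets=[
    [0,0,0,0,0,0],
    [0,0,0,0,0,0],
    [0,0,0,0,0,0],
    [0,0,0,0,0,0],
    [0,0,0,0,0,0],
  ],
  claw=0.5,
)

```text
time: 9.33
position: [605.4, -56.2, 47.3]
eef_rot: [0.504, 0.496, 0.505, -0.495]
wrist_force: [0.2, 0.5, -0.5]
finger_gap: 41.7
```

```bash
python3 - <<'E'
from h import *
s,c,P,im=wsnap("w10"); barfit(P,im)
Rc=rot(s["eef_rot"]).as_matrix(); print(s["position"],s["time"],np.degrees(np.arctan2(Rc[1,1],Rc[0,1])))
print(s["wrist_force"],s["finger_gap"])
E
```

```text
z pct [22.8 24.  24.5 25.  59.1]
bar ((605.6618041992188, -6.76873779296875), (29.932344436645508, 141.99928283691406), 1.1553826332092285) tab ((606.4347534179688, -21.403236389160156), (11.554804801940918, 98.64253997802734), 0.5646486878395081) [606.61357119 -53.83045108  63.707159  ]
[605.36810833 -56.16523215  47.34503771] 9.3333 1.0431936170908978
[ 0.19811459  0.51430696 -0.51914027] 41.672646827945805
```

View pics/w10.png

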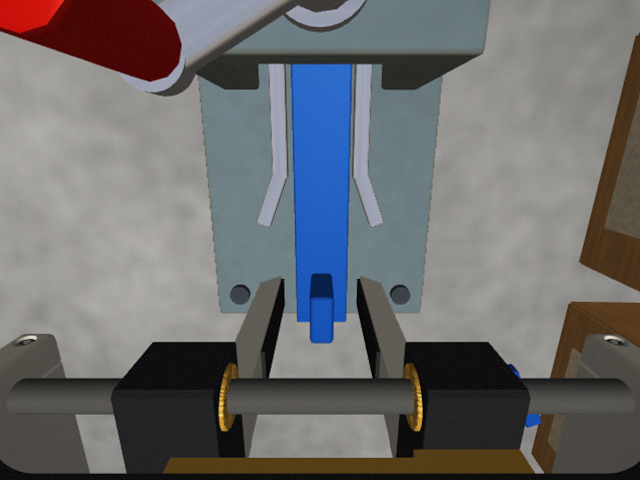

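```bash
python3 - <<'E'
from h import *
d=np.load("w10.npz"); c={k:d[k] for k in d}; s={"position":d["pos"],"eef_rot":d["eef"]}
P=cloud(c,wristT(s,c)); im=c["image"].astype(int)
for u in (300,303,338,342): 
    col=P[300:330,u]; print(u,[(300+i,col[i].round(1).tolist()) for i in range(16,26,2)])
for u in (285,):
    print([(v,P[v,u].round(1).tolist()) for v in range(306,320,2)])
for u in (225,415): 
    col=P[300:330,u]; m=np.where(col[:,2]>8)[0]; print(u,col[m[-1]].round(1), 300+m[-1])
for v in (100,120,150,170):
    row=P[v]; m=np.where((row[:,2]>16)&(row[:,2]<30))[0]; m=m[(m>240)&(m<400)]; jumps=np.where(np.diff(m)>1)[0]; print(v,[(m[j],m[j+1]) for j in jumps], row[m[0]].round(1),row[m[-1]].round(1))
    for u in range(262,376,4): print(u,row[u,[0,2]].round(1).tolist(),end=' ')
    print()
E
```

```text
300 [(316, [594.2, -74.1, 24.3]), (318, [594.2, -75.5, 24.3]), (320, [594.2, -76.7, 24.5]), (322, [592.8, -92.3, -0.0]), (324, [592.9, -93.0, 1.3])]
303 [(316, [596.0, -74.7, 23.3]), (318, [596.0, -75.7, 24.0]), (320, [596.0, -76.7, 24.6]), (322, [595.0, -91.4, 1.4]), (324, [595.0, -93.0, 1.4])]
338 [(316, [617.3, -74.1, 23.6]), (318, [617.3, -75.5, 23.6]), (320, [617.3, -76.3, 24.5]), (322, [619.0, -91.1, 1.1]), (324, [619.0, -92.8, 1.0])]
342 [(316, [619.7, -73.7, 24.2]), (318, [619.7, -75.2, 24.0]), (320, [619.8, -76.9, 23.5]), (322, [621.8, -91.7, 0.0]), (324, [621.8, -92.7, 0.9])]
[(306, [583.9, -73.8, 12.4]), (308, [584.0, -74.9, 13.0]), (310, [583.8, -76.9, 11.9]), (312, [583.8, -78.6, 11.5]), (314, [582.5, -86.3, 0.1]), (316, [582.5, -87.9, -0.2]), (318, [582.6, -89.0, 0.7])]
225 [545.3 -78.8  12.4] 312
415 [604.6  27.9 208.1] 322
100 [(np.int64(285), np.int64(292)), (np.int64(350), np.int64(355))] [578.2  47.6  19.4] [629.8  48.6  19.8]
262 [573.0, 13.0] 266 [604.6, 208.1] 270 [578.2, 19.4] 274 [580.2, 19.4] 278 [582.3, 19.5] 282 [584.4, 19.8] 286 [586.1, 15.6] 290 [588.0, 1
[... 1578 characters left out ...]
 [626.9, 20.7] 366 [629.2, 19.7] 370 [632.4, 12.4] 374 [634.7, 11.7] 
170 [(np.int64(287), np.int64(294)), (np.int64(349), np.int64(353))] [579.3  12.2  21.6] [630.4  13.1  19.7]
262 [571.8, 12.7] 266 [574.1, 12.8] 270 [576.3, 12.3] 274 [579.8, 21.4] 278 [581.7, 19.2] 282 [583.9, 19.2] 286 [586.2, 20.3] 290 [587.7, 13.0] 294 [590.8, 23.3] 298 [593.1, 25.9] 302 [595.0, 22.9] 306 [597.2, 24.2] 310 [599.4, 25.1] 314 [601.5, 24.9] 318 [603.6, 25.3] 322 [605.7, 25.7] 326 [607.9, 24.4] 330 [610.0, 24.1] 334 [612.1, 24.8] 338 [614.2, 25.4] 342 [616.4, 24.9] 346 [618.5, 24.8] 350 [621.7, 13.1] 354 [623.3, 19.6] 358 [625.4, 20.3] 362 [627.6, 20.4] 366 [629.7, 20.7] 370 [633.2, 11.5] 374 [635.4, 12.3]
```

Request:
drive_tool(
  targets=[
    [-0.1,0,0,0,0,0],
    [-0.35,0,0,0,0,0],
    [-0.6,0,0,0,0,0],
    [-0.85,0,0,0,0,0],
    [-1.0,0,0,0,0,0],
  ],
  claw=0.6,
)

```text
time: 9.8
position: [607.3, -56.8, 202.3]
eef_rot: [0.506, 0.497, 0.503, -0.494]
wrist_force: [1.8, -0.3, -0.2]
finger_gap: 56.5
```

Request:
drive_tool(
  targets=[
    [-0.03,-0.05,-0.1,0,0,0],
    [-0.05,-0.15,-0.3,0,0,0],
    [-0.05,-0.25,-0.5,0,0,0],
    [-0.05,-0.3,-0.6,0,0,0],
    [-0.05,-0.3,-0.6,0,0,0],
  ],
)

```text
time: 10.22
position: [555.4, 36.6, 203.1]
eef_rot: [0.504, 0.494, 0.507, -0.495]
wrist_force: [-0.1, -0.2, -0.2]
finger_gap: 56.4
```

Request:
drive_tool(
  targets=[
    [0,0,0,0,0,0],
  ],
)

```text
time: 10.3
position: [557.4, 33.9, 203.6]
eef_rot: [0.504, 0.494, 0.506, -0.495]
wrist_force: [-0.6, -1.2, 0.2]
finger_gap: 56.5
```

```bash
python3 - <<'E'
from h import *
s,c,P,im=wsnap("w11")
Rc=rot(s["eef_rot"]).as_matrix(); print(s["position"],s["time"],np.degrees(np.arctan2(Rc[1,1],Rc[0,1])),s["q"])
b,g,rr=im[...,0],im[...,1],im[...,2]
m=(rr>90)&(g<60)&(b<60); p=P[m]; print(len(p),np.percentile(p,[2,50,98],axis=0).round(1))
t=p[p[:,2]>148]; print("top",len(t),cv2.minEnclosingCircle(np.ascontiguousarray(t[:,:2],dtype=np.float32)),t.mean(0))
m=(abs(P[...,2]-108)<5)&(rr<1.5*b+20); p=P[m]; print("arm",rect(p),len(p))
m=(abs(P[...,2]-90)<4); p=P[m]; print("beam",rect(p),len(p))
E
```

```text
[557.3594312   33.90323028 203.58542864] 10.3 1.1655558617325201 [-9.41503304e-02  1.90919942e-01  1.60449235e+00 -1.55103800e-04
  1.34843834e+00 -1.14458620e-01]
462 [[552.2  43.8 123.3]
 [560.3  52.  152.3]
 [568.   59.1 153.8]]
top 447 ((558.540771484375, 80.15005493164062), 37.93791580200195) [560.27105691  51.94647839 153.19091197]
arm ((696.75732421875, 28.839763641357422), (59.1501350402832, 295.7417297363281), 72.49755859375) 1868
beam ((707.4593505859375, 37.919281005859375), (75.81127166748047, 331.7548522949219), 69.63660430908203) 5104
```

View pics/w11.png

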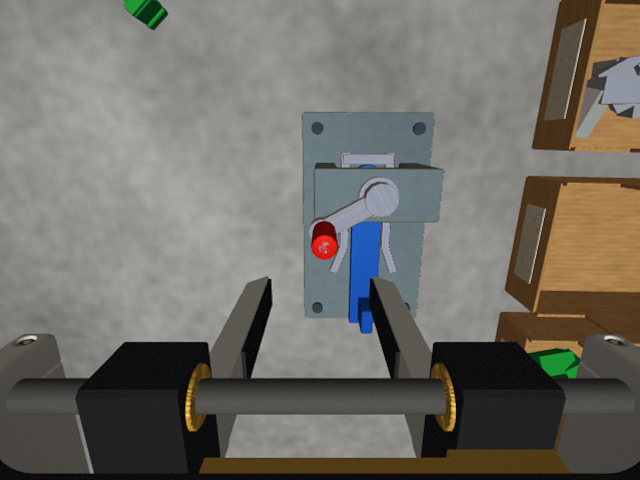

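```bash
python3 - <<'E'
from h import *
d=np.load("w11.npz"); c={k:d[k] for k in d}; s={"position":d["pos"],"eef_rot":d["eef"]}
P=cloud(c,wristT(s,c)); im=c["image"].astype(int)
X,Y,Z=P[...,0],P[...,1],P[...,2]; uu=np.arange(640)[None,:]+0*Z; vv=np.arange(480)[:,None]+0*Z
roi=(uu>300)&(uu<445)&(vv>110)&(vv<262)
for a in (90,108):
    m=roi&(abs(Z-a)<3.5); p=P[m]; print(a,len(p),rect(p),np.median(p[:,2]))
m=roi&(abs(Z-108)<3.5)&(X>590)&(Y>70); p=P[m];print(p.max(0),p.min(0))
# hub upper/right arc: convex boundary -> fit circle
for v in range(176,222,4):
    r_=P[v]; k=np.where(m[v])[0]
    if len(k): print(v,r_[k[0]].round(1),r_[k[-1]].round(1))
for v in (130,140,150,300):
    row=P[v]; k=np.where((abs(row[:,2]-12.5)<3)&(np.arange(640)>290)&(np.arange(640)<450))[0]; print(v,row[k[0]].round(1),row[k[-1]].round(1))
top=im.copy()
m=(im[...,2]>90)&(im[...,1]<60)&(abs(Z-153)<3)&roi; p=P[m]; print(cv2.minEnclosingCircle(np.ascontiguousarray(p[:,:2],dtype=np.float32)),rect(p))
E
```

```text
90 4930 ((603.8746337890625, 75.56641387939453), (104.07044219970703, 44.26296615600586), 0.8303152918815613) 90.39020539352637
108 1770 ((581.3963623046875, 65.12724304199219), (74.27127838134766, 25.434885025024414), 25.761314392089844) 109.17401078041081
[616.11713931  88.64206945 111.47629691] [590.23642535  70.01017029 104.66463384]
184 [598.8  87.5 107.1] [607.3  88.1 110. ]
188 [594.6  84.4 106.6] [611.9  85.3 110.6]
192 [591.9  81.1 105.6] [613.6  82.4 111. ]
196 [591.4  77.9 104.9] [615.4  79.3 110.5]
200 [590.3  75.4 108.3] [615.8  76.2 109.9]
204 [590.4  72.4 109. ] [616.1  73.1 109.8]
208 [599.4  70.  111.5] [614.6  70.2 110.7]
130 [538.7 127.7  13.3] [667.  130.4  12.2]
140 [538.7 118.2  12.2] [667.6 120.9  10.7]
150 [538.8 108.6  12.3] [667.  111.3  12.9]
300 [542.1 -57.   12.5] [670.7 -55.1  10.7]
((560.2642211914062, 51.03489685058594), 8.780660629272461) ((560.0882568359375, 51.083045959472656), (16.862850189208984, 16.28709602355957), 41.97998809814453)
```

Request:
drive_tool(
  targets=[
    [0,0.013,-0.06,0,0,0],
    [0,0.013,-0.118,0,0,0],
    [0.15,0.013,-0.118,0,0,0],
    [0.35,0.013,-0.118,0,0,0],
    [0.475,0.013,-0.118,0,0,0],
  ],
)

```text
time: 10.77
position: [560.0, 50.5, 131.6]
eef_rot: [0.504, 0.495, 0.505, -0.496]
wrist_force: [-0.1, 0.4, -0.2]
finger_gap: 56.6
```

Request:
drive_tool(
  targets=[
    [0,0,0,0,0,0],
    [0,0,0,0,0,0],
    [0,0,0,0,0,0],
  ],
)

```text
time: 11.02
position: [561.7, 50.1, 134.8]
eef_rot: [0.505, 0.496, 0.504, -0.495]
wrist_force: [0.8, 0.2, 0.1]
finger_gap: 56.3
```

```bash
python3 - <<'E'
from h import *
s,c,P,im=wsnap("w12")
Rc=rot(s["eef_rot"]).as_matrix(); print(s["position"],s["time"],np.degrees(np.arctan2(Rc[1,1],Rc[0,1])),s["wrist_force"])
E
```

```text
[561.66116987  50.14417427 134.7952975 ] 11.0167 1.0061483433624254 [0.75930421 0.22156772 0.0607745 ]
```

View pics/w12.png

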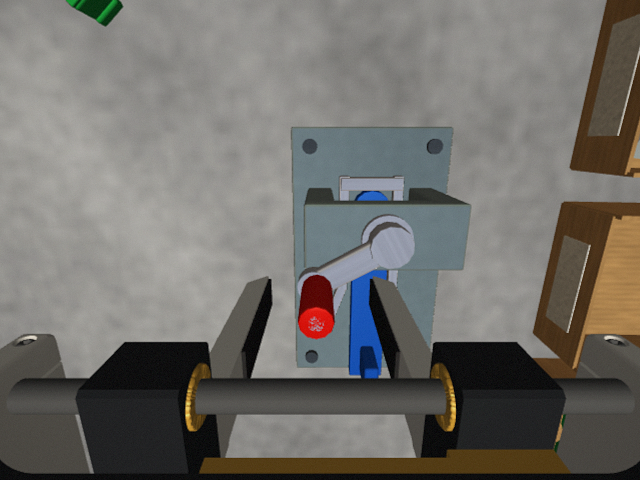

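Request:
drive_tool(
  targets=[
    [0.01,-0.007,-0.004,0,0,0],
    [0.01,-0.007,-0.004,0,0,0],
    [0.01,-0.007,-0.004,0,0,0],
    [0.01,-0.007,-0.004,0,0,0],
    [0.01,-0.007,-0.004,0,0,0],
  ],
  claw=0,
)

```text
time: 11.48
position: [559.6, 50.8, 132.6]
eef_rot: [0.505, 0.496, 0.504, -0.495]
wrist_force: [0.2, 0.6, -0.1]
finger_gap: 26.6
```

Request:
drive_tool(
  targets=[
    [0,0,0,0,0,0],
    [0,0,0,0,0,0],
    [0,0,0,0,0,0],
    [0,0,0,0,0,0],
  ],
)

```text
time: 11.82
position: [559.5, 50.8, 132.3]
eef_rot: [0.504, 0.496, 0.504, -0.495]
wrist_force: [0.5, 0.3, 1.9]
finger_gap: 17.2
```

```bash
python3 - <<'E'
from h import *
s=observe()
Rc=rot(s["eef_rot"]).as_matrix(); print(s["position"],s["time"],np.degrees(np.arctan2(Rc[1,1],Rc[0,1])),s["wrist_force"],s["finger_gap"])
E
```

```text
[559.47852521  50.78424196 132.30297119] 11.8167 1.0265225224147527 [0.49022425 0.31267162 1.86734381] 17.191708438069018
```

```bash
cat >> h.py <<'E'
def circ(ps0,steps,r=50):
    """rows from angle ps0 (deg, tool-aligned gauge frame) to list of ps; scaled tool y,z"""
    a=np.radians(ps0); return [[0,round(r*(np.cos(np.radians(p))-np.cos(a))/150,4),round(-r*(np.sin(np.radians(p))-np.sin(a))/150,4),0,0,0] for p in steps]
C=np.array([603.3,75.6]); YAW=1.03
def cstat():
    s=observe(); d=s["position"][:2]-C; ph=np.degrees(np.arctan2(d[1],d[0]))%360; f=s["wrist_force"]
    t=np.array([np.sin(np.radians(ph)),-np.cos(np.radians(ph))]); rad=d/np.hypot(*d)
    print("t %.2f pos %s psi %.1f r %.1f  Ftan(cw) %.1f Frad %.1f Fz %.1f gap %.1f"%(s["time"],s["position"].round(1),(ph-YAW)%360,np.hypot(*d),f[:2]@t,f[:2]@rad,f[2],s["finger_gap"]))
E
python3 - <<'E'
from h import *
cstat()
p=208.5
for k in range(5):
    st=[p-8*i for i in range(1,6)]; print(st,circ(p,st)); p=st[-1]
E
```

```text
t 11.82 pos [559.5  50.8 132.3] psi 208.5 r 50.4  Ftan(cw) 0.0 Frad -0.6 Fz 1.9 gap 17.2
[200.5, 192.5, 184.5, 176.5, 168.5] [[0, np.float64(-0.0193), np.float64(-0.0423), 0, 0, 0], [0, np.float64(-0.0325), np.float64(-0.0869), 0, 0, 0], [0, np.float64(-0.0394), np.float64(-0.1329), 0, 0, 0], [0, np.float64(-0.0398), np.float64(-0.1794), 0, 0, 0], [0, np.float64(-0.0337), np.float64(-0.2255), 0, 0, 0]]
[160.5, 152.5, 144.5, 136.5, 128.5] [[0, np.float64(0.0124), np.float64(-0.0448), 0, 0, 0], [0, np.float64(0.031), np.float64(-0.0875), 0, 0, 0], [0, np.float64(0.0553), np.float64(-0.1271), 0, 0, 0], [0, np.float64(0.0849), np.float64(-0.163), 0, 0, 0], [0, np.float64(0.1191), np.float64(-0.1944), 0, 0, 0]]
[120.5, 112.5, 104.5, 96.5, 88.5] [[0, np.float64(0.0383), np.float64(-0.0263), 0, 0, 0], [0, np.float64(0.0799), np.float64(-0.0471), 0, 0, 0], [0, np.float64(0.124), np.float64(-0.0618), 0, 0, 0], [0, np.float64(0.1698), np.float64(-0.0703), 0, 0, 0], [0, np.float64(0.2162), np.float64(-0.0723), 0, 0, 0]]
[80.5, 72.5, 64.5, 56.5, 48.5] [[0, np.float64(0.0463), np.float64(0.0045), 0, 0, 0], [0, np.float64(0.0915), np.float64(0.0153), 0, 0, 0], [0, np.float64(0.1348), np.float64(0.0324), 0, 0, 0], [0, np.float64(0.1753), np.float64(0.0553), 0, 0, 0], [0, np.float64(0.2121), np.float64(0.0836), 0, 0, 0]]
[40.5, 32.5, 24.5, 16.5, 8.5] [[0, np.float64(0.0326), np.float64(0.0332), 0, 0, 0], [0, np.float64(0.0603), np.float64(0.0706), 0, 0, 0], [0, np.float64(0.0824), np.float64(0.1114), 0, 0, 0], [0, np.float64(0.0987), np.float64(0.155), 0, 0, 0], [0, np.float64(0.1088), np.float64(0.2004), 0, 0, 0]]
```

Request:
drive_tool(
  targets=[
    [0,-0.019,-0.042,0,0,0],
    [0,-0.033,-0.087,0,0,0],
    [0,-0.039,-0.133,0,0,0],
    [0,-0.04,-0.179,0,0,0],
    [0,-0.034,-0.226,0,0,0],
  ],
)

```text
time: 12.23
position: [553.6, 85.3, 132.3]
eef_rot: [0.505, 0.495, 0.504, -0.495]
wrist_force: [0.2, -3.0, 0.6]
finger_gap: 17.3
```

```bash
python3 -c "
from h import *
cstat()"
```

```text
t 12.23 pos [553.6  85.3 132.3] psi 167.9 r 50.6  Ftan(cw) -2.9 Frad -0.8 Fz 0.6 gap 17.3
```

Request:
drive_tool(
  targets=[
    [0,0.012,-0.045,0,0,0],
    [0,0.031,-0.088,0,0,0],
    [0,0.055,-0.127,0,0,0],
    [0,0.085,-0.163,0,0,0],
    [0,0.119,-0.194,0,0,0],
  ],
)

```text
time: 12.65
position: [571.2, 114.8, 132.2]
eef_rot: [0.504, 0.495, 0.505, -0.496]
wrist_force: [-0.3, -2.3, 2.4]
finger_gap: 17.7
```

Request:
drive_tool(
  targets=[
    [0,0.038,-0.026,0,0,0],
    [0,0.08,-0.047,0,0,0],
    [0,0.124,-0.062,0,0,0],
    [0,0.17,-0.07,0,0,0],
    [0,0.216,-0.072,0,0,0],
  ],
)

```text
time: 13.07
position: [603.7, 126.0, 132.2]
eef_rot: [0.504, 0.496, 0.505, -0.495]
wrist_force: [-2.5, -0.0, 3.1]
finger_gap: 17.9
```

```bash
python3 -c "
from h import *
cstat()"
```

```text
t 13.07 pos [603.7 126.  132.2] psi 88.5 r 50.4  Ftan(cw) -2.5 Frad -0.0 Fz 3.1 gap 17.9
```

Request:
drive_tool(
  targets=[
    [0,0.046,0.005,0,0,0],
    [0,0.092,0.015,0,0,0],
    [0,0.135,0.032,0,0,0],
    [0,0.175,0.055,0,0,0],
    [0,0.212,0.084,0,0,0],
  ],
)

```text
time: 13.48
position: [636.0, 113.4, 132.2]
eef_rot: [0.504, 0.496, 0.505, -0.495]
wrist_force: [-2.6, 0.8, 3.2]
finger_gap: 17.5
```

Request:
drive_tool(
  targets=[
    [0,0.033,0.033,0,0,0],
    [0,0.06,0.071,0,0,0],
    [0,0.082,0.111,0,0,0],
    [0,0.099,0.155,0,0,0],
    [0,0.109,0.2,0,0,0],
  ],
)

```text
time: 13.9
position: [652.4, 83.1, 132.2]
eef_rot: [0.504, 0.496, 0.505, -0.495]
wrist_force: [-2.2, 2.0, 3.4]
finger_gap: 17.7
```

```bash
python3 - <<'E'
from h import *
cstat()
p=8.5
for k in range(26):
    st=[p-2.5,p-5]; print(st[-1],[[float(x) for x in q[1:3]] for q in circ(p,st)]); p=st[-1]
E
```

```text
t 13.90 pos [652.4  83.1 132.2] psi 7.6 r 49.7  Ftan(cw) -2.3 Frad -1.9 Fz 3.4 gap 17.7
3.5 [[0.0018, 0.0144], [0.003, 0.0289]]
-1.5 [[0.0006, 0.0145], [0.0005, 0.0291]]
-6.5 [[-0.0007, 0.0145], [-0.002, 0.029]]
-11.5 [[-0.002, 0.0144], [-0.0045, 0.0287]]
-16.5 [[-0.0032, 0.0142], [-0.007, 0.0282]]
-21.5 [[-0.0044, 0.0139], [-0.0095, 0.0275]]
-26.5 [[-0.0056, 0.0134], [-0.0118, 0.0266]]
-31.5 [[-0.0068, 0.0129], [-0.0141, 0.0254]]
-36.5 [[-0.0079, 0.0122], [-0.0163, 0.0241]]
-41.5 [[-0.0089, 0.0115], [-0.0183, 0.0226]]
-46.5 [[-0.0099, 0.0107], [-0.0202, 0.0209]]
-51.5 [[-0.0108, 0.0098], [-0.0219, 0.0191]]
-56.5 [[-0.0116, 0.0088], [-0.0235, 0.0171]]
-61.5 [[-0.0123, 0.0078], [-0.0249, 0.015]]
-66.5 [[-0.0129, 0.0067], [-0.0261, 0.0127]]
-71.5 [[-0.0135, 0.0055], [-0.0271, 0.0104]]
-76.5 [[-0.0139, 0.0043], [-0.028, 0.008]]
-81.5 [[-0.0142, 0.0031], [-0.0285, 0.0055]]
-86.5 [[-0.0144, 0.0018], [-0.0289, 0.003]]
-91.5 [[-0.0145, 0.0006], [-0.0291, 0.0005]]
-96.5 [[-0.0145, -0.0007], [-0.029, -0.002]]
-101.5 [[-0.0144, -0.002], [-0.0287, -0.0045]]
-106.5 [[-0.0142, -0.0032], [-0.0282, -0.007]]
-111.5 [[-0.0139, -0.0044], [-0.0275, -0.0095]]
-116.5 [[-0.0134, -0.0056], [-0.0266, -0.0118]]
-121.5 [[-0.0129, -0.0068], [-0.0254, -0.0141]]
```

Request:
drive_tool(
  targets=[
    [0,0.002,0.029,0,0,0],
    [0,0.002,0.058,0,0,0],
    [0,0.0,0.087,0,0,0],
    [0,0.0,0.087,0,0,0],
  ],
)

```text
time: 14.23
position: [652.5, 69.5, 132.3]
eef_rot: [0.505, 0.496, 0.504, -0.496]
wrist_force: [-0.1, 0.7, 3.1]
finger_gap: 17.2
```

Request:
drive_tool(
  targets=[
    [0,-0.002,0.014,0,0,0],
    [0,-0.0045,0.029,0,0,0],
    [0,-0.0045,0.029,0,0,0],
  ],
)

```text
time: 14.48
position: [651.9, 66.0, 132.3]
eef_rot: [0.505, 0.496, 0.504, -0.495]
wrist_force: [-0.5, 0.5, 1.7]
finger_gap: 17.4
```

```bash
python3 -c "
from h import *
cstat()"
```

```text
t 14.48 pos [651.9  66.  132.3] psi 347.8 r 49.5  Ftan(cw) -0.4 Frad -0.6 Fz 1.7 gap 17.4
```

Request:
drive_tool(
  targets=[
    [0,-0.003,0.014,0,0,0],
    [0,-0.007,0.028,0,0,0],
    [0,-0.007,0.028,0,0,0],
  ],
)

```text
time: 14.73
position: [650.9, 61.7, 132.3]
eef_rot: [0.505, 0.496, 0.504, -0.496]
wrist_force: [0.4, 1.6, 2.4]
finger_gap: 17.6
```

Request:
drive_tool(
  targets=[
    [0,-0.0045,0.014,0,0,0],
    [0,-0.0095,0.0275,0,0,0],
    [0,-0.0095,0.0275,0,0,0],
  ],
)

```text
time: 14.98
position: [649.4, 57.5, 132.3]
eef_rot: [0.504, 0.495, 0.504, -0.496]
wrist_force: [-0.2, 0.8, 2.0]
finger_gap: 17.4
```

Request:
drive_tool(
  targets=[
    [0,-0.006,0.0135,0,0,0],
    [0,-0.012,0.0265,0,0,0],
    [0,-0.012,0.0265,0,0,0],
  ],
)

```text
time: 15.23
position: [647.6, 53.4, 132.2]
eef_rot: [0.504, 0.495, 0.504, -0.496]
wrist_force: [-0.1, 0.7, 2.4]
finger_gap: 17.6
```

Request:
drive_tool(
  targets=[
    [0,-0.007,0.013,0,0,0],
    [0,-0.014,0.0255,0,0,0],
    [0,-0.014,0.0255,0,0,0],
  ],
)

```text
time: 15.48
position: [645.5, 49.6, 132.2]
eef_rot: [0.504, 0.495, 0.504, -0.496]
wrist_force: [0.7, 1.2, 3.2]
finger_gap: 17.7
```

Request:
drive_tool(
  targets=[
    [0,-0.008,0.012,0,0,0],
    [0,-0.0165,0.024,0,0,0],
    [0,-0.0165,0.024,0,0,0],
  ],
)

```text
time: 15.73
position: [643.0, 46.0, 132.2]
eef_rot: [0.504, 0.495, 0.504, -0.496]
wrist_force: [-0.2, 1.6, 2.8]
finger_gap: 17.2
```

Request:
drive_tool(
  targets=[
    [0,-0.009,0.0115,0,0,0],
    [0,-0.0185,0.0225,0,0,0],
    [0,-0.0185,0.0225,0,0,0],
  ],
)

```text
time: 15.98
position: [640.3, 42.6, 132.2]
eef_rot: [0.504, 0.495, 0.504, -0.496]
wrist_force: [0.1, 0.4, 2.8]
finger_gap: 17.6
```

```bash
python3 -c "
from h import *
cstat()"
```

```text
t 15.98 pos [640.3  42.6 132.2] psi 317.3 r 49.6  Ftan(cw) -0.3 Frad -0.2 Fz 2.8 gap 17.6
```

Request:
drive_tool(
  targets=[
    [0,-0.01,0.0107,0,0,0],
    [0,-0.02,0.021,0,0,0],
    [0,-0.02,0.021,0,0,0],
  ],
)

```text
time: 16.23
position: [637.3, 39.5, 132.2]
eef_rot: [0.504, 0.495, 0.504, -0.496]
wrist_force: [-0.2, 0.7, 2.9]
finger_gap: 17.5
```

Request:
drive_tool(
  targets=[
    [0,-0.011,0.01,0,0,0],
    [0,-0.022,0.019,0,0,0],
    [0,-0.022,0.019,0,0,0],
  ],
)

```text
time: 16.48
position: [634.0, 36.6, 132.2]
eef_rot: [0.504, 0.495, 0.505, -0.496]
wrist_force: [-0.3, 1.6, 2.4]
finger_gap: 17.4
```

Request:
drive_tool(
  targets=[
    [0,-0.0115,0.009,0,0,0],
    [0,-0.0235,0.017,0,0,0],
    [0,-0.0235,0.017,0,0,0],
  ],
)

```text
time: 16.73
position: [630.5, 34.0, 132.2]
eef_rot: [0.504, 0.495, 0.505, -0.496]
wrist_force: [0.7, 1.5, 1.8]
finger_gap: 17.4
```

Request:
drive_tool(
  targets=[
    [0,-0.0125,0.008,0,0,0],
    [0,-0.025,0.015,0,0,0],
    [0,-0.025,0.015,0,0,0],
  ],
)

```text
time: 16.98
position: [628.6, 32.9, 132.4]
eef_rot: [0.505, 0.497, 0.504, -0.494]
wrist_force: [4.8, 3.9, -0.9]
finger_gap: 17.2
```

```bash
python3 -c "
from h import *
cstat()"
```

```text
t 16.98 pos [628.6  32.9 132.4] psi 299.7 r 49.6  Ftan(cw) -6.1 Frad -0.8 Fz -0.9 gap 17.2
```

Request:
drive_tool(
  targets=[
    [0,-0.003,0.0016,0,0,0],
    [0,-0.003,0.0016,0,0,0],
  ],
)

```text
time: 17.15
position: [628.6, 32.9, 132.4]
eef_rot: [0.505, 0.497, 0.504, -0.494]
wrist_force: [6.1, 5.2, -0.3]
finger_gap: 17.6
```

```bash
python3 -c "
from h import *
cstat()"
```

```text
t 17.15 pos [628.6  32.9 132.4] psi 299.6 r 49.6  Ftan(cw) -7.9 Frad -1.3 Fz -0.3 gap 17.6
```

```bash
python3 - <<'E'
from h import *
p=-62.1
for st in ([-58,-51,-43,-35,-27],[-19,-11,-3,5,12],[18,23,27,30,30]):
    print([[float(x) for x in q[1:3]] for q in circ(p,st)]); p=st[-1]
E
```

```text
[[0.0207, -0.0119], [0.0538, -0.0355], [0.0878, -0.0673], [0.1171, -0.1034], [0.141, -0.1433]]
[[0.0182, -0.0428], [0.0302, -0.0877], [0.0359, -0.1339], [0.0351, -0.1804], [0.029, -0.2206]]
[[-0.009, -0.0337], [-0.0192, -0.0609], [-0.029, -0.082], [-0.0374, -0.0974], [-0.0374, -0.0974]]
```

Request:
drive_tool(
  targets=[
    [0,0.021,-0.012,0,0,0],
    [0,0.054,-0.036,0,0,0],
    [0,0.088,-0.067,0,0,0],
    [0,0.117,-0.103,0,0,0],
    [0,0.141,-0.143,0,0,0],
  ],
)

```text
time: 17.57
position: [647.6, 53.3, 132.1]
eef_rot: [0.504, 0.495, 0.504, -0.496]
wrist_force: [-2.0, -0.8, 3.4]
finger_gap: 17.3
```

Request:
drive_tool(
  targets=[
    [0,0.018,-0.043,0,0,0],
    [0,0.03,-0.088,0,0,0],
    [0,0.036,-0.134,0,0,0],
    [0,0.035,-0.18,0,0,0],
    [0,0.029,-0.221,0,0,0],
  ],
)

```text
time: 17.98
position: [651.6, 87.4, 132.2]
eef_rot: [0.505, 0.496, 0.504, -0.495]
wrist_force: [-0.6, -2.4, 2.5]
finger_gap: 17.6
```

Request:
drive_tool(
  targets=[
    [0,-0.009,-0.034,0,0,0],
    [0,-0.019,-0.061,0,0,0],
    [0,-0.029,-0.082,0,0,0],
    [0,-0.037,-0.097,0,0,0],
    [0,-0.037,-0.097,0,0,0],
  ],
)

```text
time: 18.4
position: [645.5, 102.0, 132.3]
eef_rot: [0.504, 0.496, 0.505, -0.495]
wrist_force: [1.1, 0.3, 1.8]
finger_gap: 17.7
```

```bash
python3 -c "
from h import *
cstat()"
```

```text
t 18.40 pos [645.5 102.  132.3] psi 31.0 r 49.7  Ftan(cw) 0.3 Frad 1.1 Fz 1.8 gap 17.7
```

Request:
drive_tool(
  targets=[
    [0,0,0,0,0,0],
    [0,0,0,0,0,0],
    [0,0,0,0,0,0],
    [0,0,0,0,0,0],
    [0,0,0,0,0,0],
  ],
  claw=0.6,
)

```text
time: 18.82
position: [645.1, 101.2, 131.7]
eef_rot: [0.504, 0.495, 0.505, -0.496]
wrist_force: [0.8, 0.2, 0.5]
finger_gap: 47.5
```

Request:
drive_tool(
  targets=[
    [-0.1,0,0,0,0,0],
    [-0.25,0,0,0,0,0],
    [-0.45,0,0,0,0,0],
    [-0.6,0,0,0,0,0],
    [-0.6,0,0,0,0,0],
  ],
)

```text
time: 19.23
position: [649.0, 101.3, 228.9]
eef_rot: [0.507, 0.498, 0.502, -0.493]
wrist_force: [1.1, -0.8, 0.5]
finger_gap: 56.5
```

Request:
drive_tool(
  targets=[
    [0,-0.07,0.1,0,0,0],
    [0,-0.2,0.28,0,0,0],
    [0,-0.28,0.5,0,0,0],
    [0,-0.28,0.6,0,0,0],
    [0,-0.28,0.6,0,0,0],
  ],
)

```text
time: 19.65
position: [604.5, 7.5, 221.3]
eef_rot: [0.503, 0.496, 0.504, -0.497]
wrist_force: [-0.3, 0.8, -0.2]
finger_gap: 56.4
```

```bash
python3 - <<'E'
from h import *
s,c,P,im=wsnap("w13")
b,g,rr=im[...,0],im[...,1],im[...,2]
print(s["position"],s["time"])
X,Y,Z=P[...,0],P[...,1],P[...,2]
m=(rr>90)&(g<60)&(b<60)&(abs(Z-153)<5)&(X>540)&(X<680); p=P[m]; (cx,cy),rad=cv2.minEnclosingCircle(np.ascontiguousarray(p[:,:2],dtype=np.float32)); print("handle",cx,cy,rad,"psi",np.degrees(np.arctan2(cy-C[1],cx-C[0]))-YAW,np.hypot(cy-C[1],cx-C[0]))
barfit(P,im)
c=camera("top"); cv2.imwrite("pics/top13.png",c["image"]); print(observe()["time"])
E
```

```text
[604.50492044   7.49291476 221.30580326] 19.65
handle 645.920654296875 102.01435852050781 8.623221397399902 psi 30.758767027381825 50.1421829275876
z pct [22.4 24.  24.6 25.2 59.5]
bar ((605.94384765625, -16.663005828857422), (29.576522827148438, 123.25648498535156), 1.1925907135009766) tab ((608.579833984375, 11.056617736816406), (161.1864471435547, 11.947127342224121), 88.83568572998047) [606.9214179  -49.42715237  69.22255041]
19.75
```

View pics/w13.png

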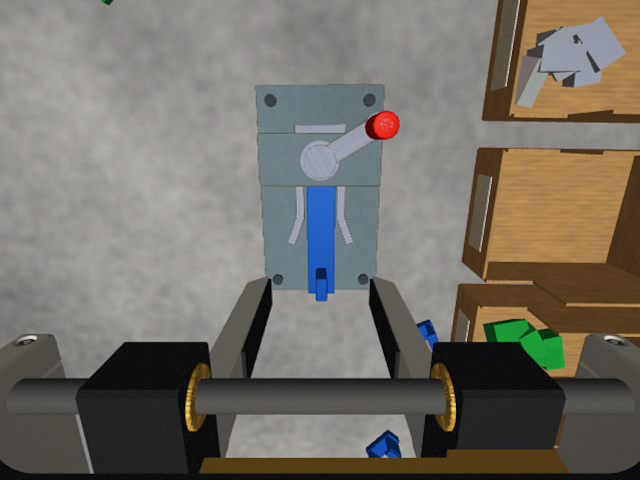

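View pics/top13.png

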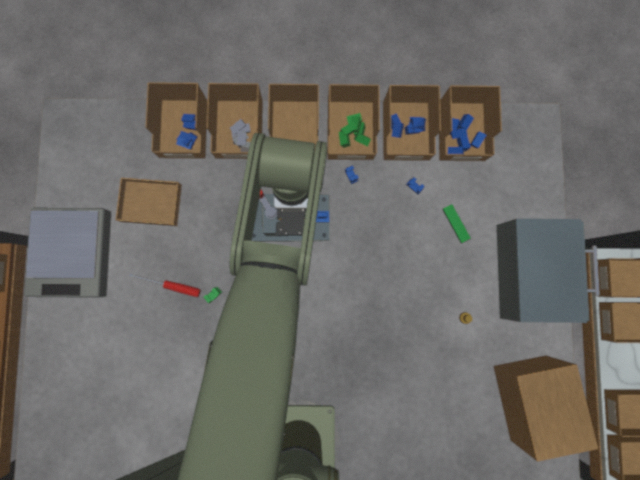

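```bash
python3 - <<'E'
from h import *
d=np.load("w13.npz"); c={k:d[k] for k in d}; s={"position":d["pos"],"eef_rot":d["eef"]}
P=cloud(c,wristT(s,c))
for u in (290,300,309,312,330,333,350,360):
    col=P[:,u]; k=np.where((col[:,2]>8)&(col[:,2]<30)&(np.arange(480)>250)&(np.arange(480)<310))[0]; print(u,k[-1],col[k[-1]].round(1))
for v in (200,220):
    for lo,hi in ((22,27),(17,22)):
        k=np.where((P[v,:,2]>lo)&(P[v,:,2]<hi))[0]; k=k[(k>285)&(k<360)]; print(v,P[v,k[0]].round(1),P[v,k[-1]].round(1))
s=observe(); print(s["wrist_force"],s["qd"].round(3))
E
```

```text
290 289 [570.2 -78.8  11.2]
300 289 [582.2 -78.   12.6]
309 293 [593.2 -77.7  23.8]
312 293 [596.7 -78.2  22.8]
330 293 [617.4 -76.   26.7]
333 293 [621.  -76.9  24.6]
350 289 [641.6 -77.2  12.3]
360 289 [653.6 -77.4  11.5]
200 [590.6  30.5  23.2] [619.3  31.1  24. ]
200 [579.7  29.9  20.7] [630.2  30.6  20.4]
220 [591.8   9.   24.7] [619.9   9.4  24.7]
220 [578.5   7.7  20. ] [632.2   8.3  19.1]
[ 0.95880881  0.66814246 -0.04857272] [ 0.027  0.007 -0.01   0.002  0.002 -0.   ]
```

```bash
python3 -c "
from h import *
print(job.sign_off()); print(observe()['time'])"
```

```text
the job is handed in; nothing more can be done
None
the job is handed in; nothing more can be done
```

The bar is home in the gauge, the screw was wound to its stop and backed off a quarter turn. I handed the job in at about 20 s on the robot's clock.

- **Bar:** I picked it up by its tab, turned it into line and slid it in until the end stop answered with 5–7 N. The last wrist picture puts its tail about 1 mm inside the plate edge, as it should be when home. It lies flat and about 1 mm off the channel's middle.
- **Screw:** It turned with 1–3 N at the handle and stopped dead about 269° (0.75 turn) clockwise from the start. I pressed to at most about 8 N there, and the handle did not move further.
- **Back-off:** After letting go, the last picture shows the handle about 91° counter-clockwise of the felt stop, against the required 90° ± 14°.
- **Other parts:** In the last top view every bystander looks to be where it started. I compared the pictures by eye and did not measure their positions. The hand was clear above the gauge.

No check failed. Two small oddities came up. The hand rose about 2 mm while sliding the bar in, which I corrected before going on under the foot. While winding, I read a steady 2–3 N upward force.

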